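# Open a pressure filter holder with its pin spanner

### The arm

A 7-joint arm with a two-finger parallel gripper is mounted at the origin on a cart in front of the work surface, level with it; the furniture and walls round the work are solid. World frame = base frame: x ahead of the robot, y to its left, z up, the work surface at z = 0. Lengths are in m, angles in rad, forces in N, time in s.
With the tool pointing down it reaches from about 0.35 to 0.9 m from the base axis. Payload 8.1 kg.
Tool frame: the origin (TCP) lies midway between the tips of the shut fingers; the grasp point (between the pads) lies 19 mm behind it; x points along the fingers, z is the direction in which the jaws open and shut, and the axes are right-handed (so a half turn about x gives the same grasp; the last joint's range is limited). The gripper opens to 92 mm and grips with 3 to 60 N. Pads are 19 mm wide; open, the fingers measure 130 mm over their backs; the gripper's body (75 mm by 190 mm) begins 47 mm behind the grasp point.
Start: joints at [1.154, 0.434, 0.025, 1.573, -0.012, 1.134, -0.075], TCP at [0.193, -0.595, 0.227] pointing down, gripper open.
Joint ranges: [-2.62, 2.62], [-0.44, 2.09], [-1.27, 1.32], [0.08, 2.57], [-1.32, 4.46], [0.12, 2], [-2.74, 2.74]. Speed limits (rad/s): [2.22, 2.22, 3.01, 3.01, 3.14, 3.14, 3.14].

### API

Orientations are given as a rotation vector (axis times angle).
In Python, from cell import arm gives the robot as it stands. The module is installed in compiled form; this text tells all that it offers.
- The arm moves only by the tool move_arm, never from a script. Its argument "steps" is text: rows parted by semicolons, each of 5 numbers parted by spaces: the shift along the tool's x, y, z in m, then the turn about the tool's x in rad, then the closure in counts, from 0 (fully open) to 255 (shut). A call has 1 to 10 rows; each row is the pose to reach, as a shift and turn from the pose commanded when the call began, along the tool's axes at that moment; what a row does not reach only later rows make up. A row lasts 1/12 s, in which the tool goes at most 41.7 mm and 7.16 degrees, less where a joint would pass 70% of its speed; a pose out of reach is approached as far as the arm can. A call with a gripper value outside its range is refused whole. The fingers move at their own pace and stop on an object; "squeeze" is the grip in N (left out, the last holds). Time passes only in rows, so rows that repeat a pose let the fingers close. It gives the time, the measured TCP pose, the force and the opening at its end, in the units of the state.
- arm.observe(): the state, without advancing time (a new reading comes with each control period).
- arm.get_image(name): name is "scene" or "top"; returns a dict with "img" (420x560x3 uint8, blue, green, red), "z_map" (420x560 float32, m along the optical axis (not along the pixel's ray), 0 where there is no reading), "vfov" (degrees; the focal length in pixels is half the picture's height over the tangent of half this angle, whatever the lens; pixels are square), "cx", "cy" (the principal point, pixels), "k1" (the pictures are not rectified: a ray, as slopes to the right and down, at radius r is drawn at 1 + k1 r^2 times it, then the intrinsics apply), "extrinsics" (4x4, takes a point from camera to world coordinates). Camera axes: x right, y up, looking along -z (the intrinsics and any distortion apply to the point x, -y, -z); pixel columns grow to the right and rows downward; lengths in m; the calibration is good to about 2 mm. A picture is of the moment at which its call begins.
- arm.sign_off(): hands the job in, once; it reports no verdict.
The state is a dict: "clock": time; "joints": joint angles; "dq": joint speeds; "joint_efforts": joint torques, N m; "position": TCP position; "ee_rot": TCP orientation; "force": force on the tool from outside, world axes, zero at the start; "ft_torque": the same for the moment, N m; "width": opening from 0.0 (shut) to 1.0 (fully open).
Only numpy, scipy, OpenCV 4.12 (cv2) and the standard library are available. Lean on these libraries where they do the work, as an engineer would, in place of code of your own. Each camera call takes 0.05 s, during which the arm holds its last target.

### The job

Open the pressure filter holder for a filter change: fit both prongs of the fork-shaped pin spanner into two opposite holes of the lock ring and turn the ring anticlockwise (seen from above) to its open stop. Then lay the spanner back down flat on the bench, clear of the tray and the filter holder, lift the freed cover out by its knob and set it down upright in the shallow metal tray. Do not drop the cover and leave the other things on the bench where they stand.

Things in the scene. Friction and masses are not known exactly. Their poses are not given: they have to be found in the camera images.
- housing: Steel pressure filter holder, screwed down: round foot 136 mm across and 9 mm high, body 100 mm across up to 44 mm, then the lock ring up to 60 mm. Origin: on its axis at bench level, z up. A brass hose barb (23 mm up, ending 83 mm from the axis) points along its x. Place and yaw vary.
- ring_face (a point): Centre of the lock ring's top face, on the holder's axis, 60 mm above the bench; z up; turns with the ring. Steel ring, 112 mm across, 16 mm thick, captive. Four 11 mm through holes along z lie 46 mm from the axis in this frame's +x, +y, -x and -y directions; the spanner fits either opposite pair, handle to either side.
- lock_ring (a joint): Turn of the lock ring (rad), growing anticlockwise seen from above: 0 = locked stop, 1.05 = open stop. Starts between 0 and 0.25. Stiff: 0.35 N m of friction, some 3 N at the spanner's handle; stays where it is left. Three inward tabs hold the cover's lugs down and free them from about 0.8 on; the task wants the open stop.
- spanner_grip (a point): Point in the spanner's black handle (22 mm wide, 26 mm high, 98 mm long, from 77 to 175 mm from the prongs' middle): 115 mm from that middle, half-way up. x runs from fork to handle end, y across, z up. Loose, 0.28 kg, balanced 8 mm from this point, towards the fork. It lies level, prongs down, on prong tips and handle.
- prong_tip_a (a point): Tip of one prong: in the spanner_grip frame at (-115, +46, -13) mm. Prongs are round, 8 mm thick, 12 mm long, round-nosed, pointing along -z; fully in, the tips are 12 mm below the ring's top. The dark fork plate above them is a half ring (radii 37 and 55 mm, 8 mm thick), open away from the handle, so it clears the cover's knob.
- prong_tip_b (a point): Tip of the other prong, in the spanner_grip frame at (-115, -46, -13) mm; 92 mm from the first.
- cover_knob (a point): Centre of the cover's round knob (30 mm diameter, 32 mm high), on the holder's axis, z up; at the start 76 mm above the bench (knob from 60 to 92 mm); a 12 mm thick nipple on it ends at 106 mm. The cover has about 2 mm of play all round in the ring and must rise 25 mm to come clear of it.
- cover_base (a point): Centre of the cover's flat underside (39 mm across), 38 mm below the knob's centre; 3 mm above the bench when it stands in the tray. Cover: loose aluminium plug, 0.35 kg, 68 mm high, 51 mm across with three lugs reaching 33 mm from its axis.
- tray: Shallow open metal tray, 150 mm (its x) by 190 mm (its y), 18 mm high outside, walls and floor 3 mm, fixed. Origin: centre of its underside. It stands left or right of the filter holder, the spanner on the other side.
- dish_new: Bystander: closed petri dish, 92 mm across, 16 mm high; origin at its underside.
- small_bottle: Bystander: glass bottle with a screw cap, 56 mm across, 104 mm high; origin at its underside.
- green_tips: Bystander: pipette tip box, 86 x 121 x 67 mm; origin at its underside.
- tube_loose: Bystander: centrifuge tube lying down, 19 mm thick, 120 mm long.
Mind the look-alikes: they are no part of the job. Leave any purple or yellow look-alike of the part that bears cover_knob alone.

How it is judged:
On the way, in this order (a step that is already met when the one before it is completed fails the run):
1. both spanner prongs are down in holes of the lock ring, which is not yet turned open (z of each of prong_tip_a, prong_tip_b in the frame of ring_face below -0.006 m and horizontal distance between prong_tip_a and ring_face between 0.041 and 0.051 m and horizontal distance between prong_tip_b and ring_face between 0.041 and 0.051 m and value of joint lock_ring below 0.5 rad), for 0.1 s.
2. the ring is turned to its open stop with both prongs still in the holes (value of joint lock_ring above 0.97 rad and z of each of prong_tip_a, prong_tip_b in the frame of ring_face below -0.003 m and horizontal distance between each of prong_tip_a, prong_tip_b and ring_face below 0.052 m), for 0.1 s.
3. the spanner is laid down flat on the bench (height (world z) of spanner_grip below 0.025 m and angle between spanner_grip's own z axis and vertical below 0.15 rad and contact force between spanner and the fingers below 0.1 N), for 0.1 s.
At the end, for the whole second after the job is handed in: Lock ring at its open stop (above 0.97 rad); spanner flat on the bench (handle centre below 25 mm, tilt under 0.15 rad), touching neither tray nor holder; cover upright on the tray's floor (underside within 8 mm of the tray's, tilt under 0.12 rad); all released and at rest (value of joint lock_ring above 0.97 rad and height (world z) of spanner_grip below 0.025 m and angle between spanner_grip's own z axis and vertical below 0.15 rad and linear speed of each of spanner, cover below 0.02 m/s and contact force between spanner and tray below 0.05 N and contact force between spanner and housing below 0.05 N and x of cover_base in the frame of tray between -0.05 and 0.05 m and y of cover_base in the frame of tray between -0.07 and 0.07 m and z of cover_base in the frame of tray below 0.008 m and angle between cover_base's own z axis and vertical below 0.12 rad).
It fails at once if the cover is dropped: in the air, more than 30 mm up, touching nothing (height (world z) of cover_base above 0.033 m and horizontal distance between cover_base and housing above 0.07 m and contact force between cover and anything else below 0.05 N).
It fails at once if a bystander is shifted by more than 40 mm or tipped (distance of any of dish_new, small_bottle, green_tips, tube_loose from where it was at the start of the episode above 0.04 m or angle between small_bottle's own z axis and vertical above 0.5 rad).
It also fails if it takes over 66 s, if anything falls off the work surface, if the arm or the gripper's body presses on something with over 40 N, if the wrist force passes 120 N, or if a joint passes its speed limit or range.

## Working session

There is one attempt and no reset: what is moved stays moved. The work goes in short steps, Python scripts to look and compute and a tool call to move; the robot and the scene stay as the last step left them, time stands still between calls to the robot, and variables do not carry over. Pictures are saved under pics/ and viewed, and the job is handed in when it is done.

Besides the shell and the picture viewer there is one more tool, called after ">>>" as name(argument=value, ...) on one line, values as JSON. move_arm: Moves the arm, as the interface text tells. Its arguments: {"type":"object","properties":{"steps":{"type":"string"},"squeeze":{"type":"number"}},"required":["steps"]}

```bash
mkdir -p pics; cat > h.py <<'E'
import numpy as np, cv2
from scipy.spatial.transform import Rotation as R
from cell import arm
def grab(n,tag):
    d=arm.get_image(n); np.savez(f'{n}_{tag}.npz',**d); cv2.imwrite(f'pics/{n}_{tag}.png',d['img']); return d
def intr(d):
    h=d['img'].shape[0]; f=h/2/np.tan(np.radians(float(d['vfov']))/2)
    return f,float(d['cx']),float(d['cy']),float(d['k1'])
def rays(d,uv):
    f,cx,cy,k1=intr(d); uv=np.atleast_2d(uv).astype(float)
    q=(uv-[cx,cy])/f; s=q.copy()
    for _ in range(30): s=q/(1+k1*(s**2).sum(1,keepdims=True))
    E=d['extrinsics']; c=np.c_[s[:,0],-s[:,1],-np.ones(len(s))]
    return E[:3,3],c@E[:3,:3].T
def onplane(d,uv,z):
    o,r=rays(d,uv); t=(z-o[2])/r[:,2]; return o+r*t[:,None]
def proj(d,P):
    f,cx,cy,k1=intr(d);E=d['extrinsics'];c=(np.atleast_2d(P)-E[:3,3])@E[:3,:3]
    s=np.c_[c[:,0],-c[:,1]]/-c[:,2:3]; s=s*(1+k1*(s**2).sum(1,keepdims=True)); return s*f+[cx,cy]
def depthpts(d,mask=None):
    z=d['z_map']; v,u=np.nonzero((z>0)&(mask if mask is not None else True)); o,r=rays(d,np.c_[u,v]); return np.c_[u,v],o+r*z[v,u][:,None]
E
python3 - <<'E'
from h import *
print(arm.observe())
for n in('scene','top'):
    d=grab(n,'0'); print(n,d['vfov'],d['cx'],d['cy'],d['k1'],d['extrinsics'])
E
```

```text
{'clock': 0.0, 'joints': array([ 1.15440804,  0.43522248,  0.02495478,  1.57409538, -0.01158586,
        1.13401208, -0.07509289]), 'dq': array([ 0.00142075, -0.0007667 ,  0.0010791 ,  0.00034604,  0.00079127,
        0.00109968,  0.00126313]), 'joint_efforts': array([ 1.03710521e-03, -6.67850518e+01,  9.85643081e-01, -3.14460683e+01,
       -6.03769999e-02,  4.26385424e-02,  1.36416920e-04]), 'position': array([ 0.19270598, -0.59400587,  0.22594575]), 'ee_rot': array([ 0.97590895,  1.34285369, -0.97456316]), 'force': array([ 0.62178024,  0.35791103, -0.21268862]), 'ft_torque': array([ 0.02895889, -0.03751349, -0.00891305]), 'width': 0.9984363095635547}
scene 52.439216931423346 276.9094516586224 206.22255810191155 -0.11439938362376005 [[-0.83582405  0.34712755 -0.42532414 -0.09568242]
 [-0.54891713 -0.54165714  0.63662982  0.8842814 ]
 [-0.00938811  0.76557822  0.64327432  1.03394323]
 [ 0.          0.          0.          1.        ]]
top 54.17452022578425 276.07099749657493 208.04239794271012 -0.07379431153070697 [[ 0.00722486  0.97903632 -0.20355759  0.28211298]
 [-0.99997284  0.00677708 -0.00289673 -0.06073232]
 [-0.00145647  0.20357299  0.97905869  1.33201304]
 [ 0.          0.          0.          1.        ]]
```

View pics/scene_0.png

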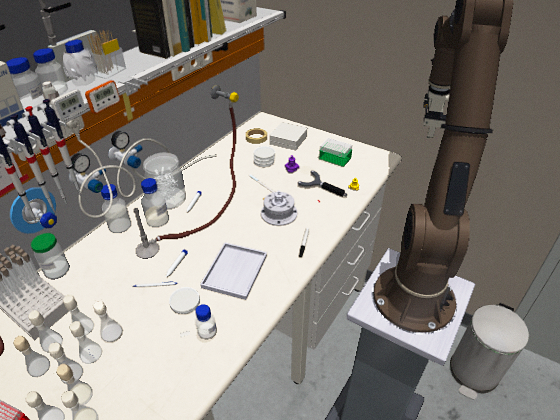

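View pics/top_0.png

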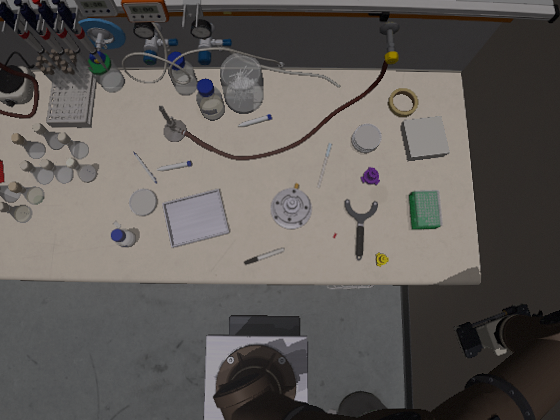

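The top view shows the holder at about (291,208), the spanner with its fork at (361,212) and handle end at (360,258), and the tray at (197,218). The purple and yellow look-alikes are at (371,176) and (382,259). I'll zoom in next.

```bash
python3 - <<'E'
from h import *
d=np.load('top_0.npz'); i=d['img']
a=cv2.resize(i[170:280,240:400],None,fx=5,fy=5,interpolation=cv2.INTER_CUBIC); cv2.imwrite('pics/z1.png',a)
d=np.load('scene_0.npz'); i=d['img']
a=cv2.resize(i[150:240,240:380],None,fx=5.5,fy=5.5,interpolation=cv2.INTER_CUBIC); cv2.imwrite('pics/z2.png',a)
E
```

```text
(no output)
```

View pics/z1.png

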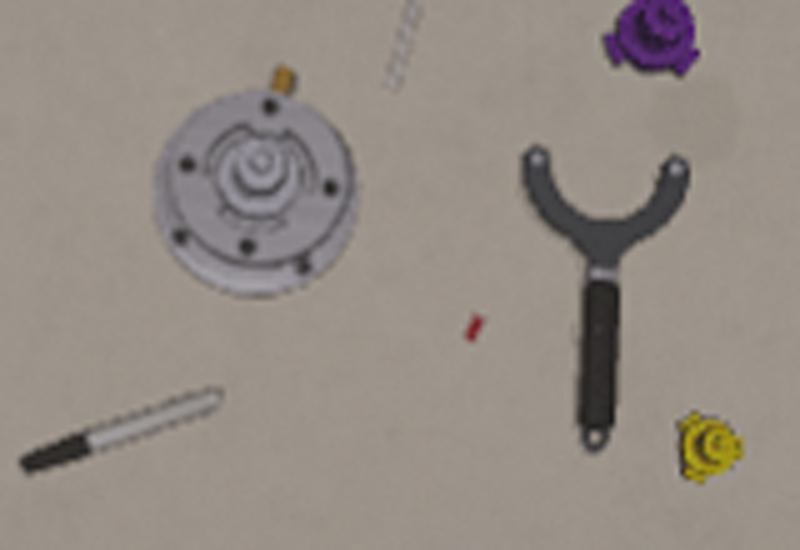

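View pics/z2.png

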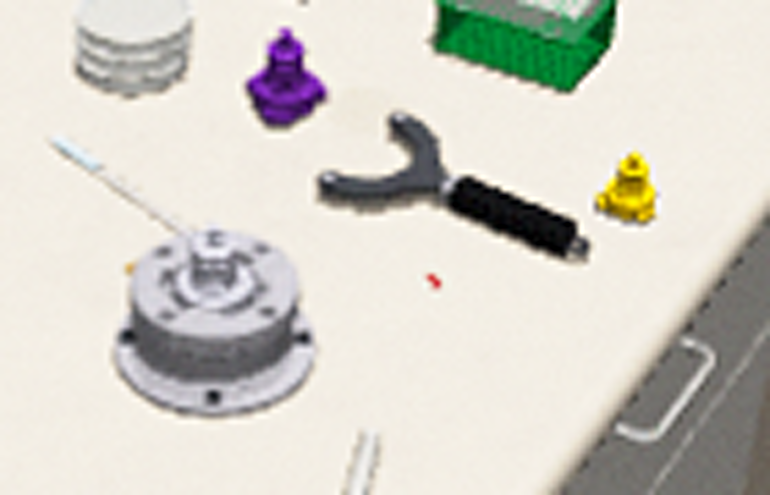

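```bash
cat > m.py <<'E'
from h import *
def refine(g,uv,rad,dark=True):
    # centroid of darkness weights in window
    u,v=np.round(uv).astype(int); r=rad
    w=g[v-r:v+r+1,u-r:u+r+1].astype(float); b=np.median(np.r_[w[0],w[-1],w[:,0],w[:,-1]])
    k=np.clip((b-w) if dark else (w-b),0,None); k[k<0.35*k.max()]=0
    yy,xx=np.mgrid[-r:r+1,-r:r+1]
    return np.array([u+(k*xx).sum()/k.sum(),v+(k*yy).sum()/k.sum()])
def z(x,y,u0,v0,s): return np.array([(x+.5)/s-.5+u0,(y+.5)/s-.5+v0])
E
python3 - <<'E'
from m import *
t=np.load('top_0.npz'); s=np.load('scene_0.npz')
gt=t['img'].mean(2); gs=s['img'].mean(2)
H=[refine(gt,z(x,y,240,170,5),3) for x,y in[(270,106),(188,163),(247,246),(330,187)]]
P=onplane(t,H,.06); print('top holes',H,P[:,:2],P.mean(0)); c=P.mean(0)
print('r',np.linalg.norm(P-c,axis=1),'ang',np.degrees(np.arctan2(*(P-c)[:,1::-1].T)))
H=[refine(gs,z(x,y,240,150,5.5),2) for x,y in[(166,248),(262,248),(268,311),(166,314)]]
P=onplane(s,H,.06); print('sc holes',P[:,:2],P.mean(0)); c=P.mean(0)
print('r',np.linalg.norm(P-c,axis=1),'ang',np.degrees(np.arctan2(*(P-c)[:,1::-1].T)))
for d,g,pts,o,sc in((t,gt,[(537,157),(676,168)],(240,170),5),(s,gs,[(328,180),(399,120)],(240,150),5.5)):
    H=[refine(g,z(x,y,*o,sc),2,False) for x,y in pts]; P=onplane(d,H,.02); print('prong',H,P[:,:2],P.mean(0),np.linalg.norm(P[0]-P[1]))
# black handle
for d in(t,s):
    hsv=d['img'].max(2); m=(hsv<50).astype(np.uint8)
    n,l,st,ce=cv2.connectedComponentsWithStats(m)
    uv0=proj(d,[[.41,-.25,.02]])
    for i in range(1,n):
        if 60<st[i,4]<1500: 
            W=onplane(d,[ce[i]],.02)[0]
            if .2<W[0]<.7 and abs(W[1])<.5:print('blk',st[i],ce[i],W)
q,P=depthpts(t); 
k=P[(abs(P[:,0]-.43)<.1)&(abs(P[:,1]+.1)<.1)&(P[:,2]>.095)]; print('nipple',k.mean(0),len(k))
# tray: 
k=(P[:,1]>0.02)&(P[:,1]<.35)&(P[:,0]>.25)&(P[:,0]<.6)&(P[:,2]>.011)&(P[:,2]<.03)
print(len(q[k]),P[k].min(0),P[k].max(0),P[k].mean(0)); rr=cv2.minAreaRect(P[k][:,:2].astype(np.float32)); print(rr)
st=arm.observe(); M=R.from_rotvec(st['ee_rot']).as_matrix(); print(M)
E
```

```text
top holes [array([293.79247402, 190.71889919]), array([276.99589603, 202.46785226]), array([288.63439306, 219.45592486]), array([305.62128713, 207.06765677])] [[ 0.60346377 -0.11314147]
 [ 0.56466639 -0.0597731 ]
 [ 0.51017576 -0.09676063]
 [ 0.55037947 -0.15051869]] [ 0.55717135 -0.10504847  0.06      ]
r [0.04699452 0.04589156 0.04772079 0.04597467] ang [ -9.91642633  80.60030024 169.9985225  -98.49545324]
sc holes [[ 0.60595635 -0.11557435]
 [ 0.55326899 -0.15011972]
 [ 0.51382518 -0.1007711 ]
 [ 0.56640184 -0.06062775]] [ 0.55986309 -0.10677323  0.06      ]
r [0.04692598 0.04384518 0.04642752 0.04660645] ang [-10.81003013 -98.64982475 172.57204038  81.93495822]
prong [array([347.05405405, 200.19506463]), array([375.10855019, 202.39256506])] [[ 0.58282404 -0.28971076]
 [ 0.5761115  -0.38216266]] [ 0.57946777 -0.33593671  0.02      ] 0.09269526927099202
prong [array([298.61229947, 180.16778075]), array([311.97597977, 169.23640961])] [[ 0.59050283 -0.30082602]
 [ 0.58311042 -0.39541737]] [ 0.58680663 -0.34812169  0.02      ] 0.09487977144480121
blk [356 226   8  30 173] [359.56069364 240.28901734] [ 0.45065619 -0.32657202  0.02      ]
blk [322 183  23  13 145] [332.79310345 188.77241379] [ 0.44970289 -0.32452721  0.02      ]
nipple [nan nan nan] 0
367 [0.37612491 0.02187156 0.01105228] [0.59991683 0.34999568 0.02671706] [0.50556535 0.21237596 0.01897311]
((0.5076943635940552, 0.18065199255943298), (0.36258938908576965, 0.1982446014881134), 77.83660125732422)
[[-5.61628655e-04  9.51185609e-01  3.08618894e-01]
 [ 1.28567642e-03  3.08619374e-01 -9.51184750e-01]
 [-9.99999016e-01 -1.37428579e-04 -1.39624639e-03]]<stdin>:22: RuntimeWarning: Mean of empty slice.
  ret = um.true_divide(
```

```bash
cat > go.py <<'E'
from m import *
import sys
def delta(x,y,z,jaw=None):
    s=arm.observe(); M=R.from_rotvec(s['ee_rot']).as_matrix()
    d=M.T@(np.array([x,y,z])-s['position'])
    yaw=np.degrees(np.arctan2(M[1,2],M[0,2])); t=0
    if jaw is not None: t=-np.radians((jaw-yaw+90)%180-90)
    print('pos',s['position'].round(4),'jaw',round(yaw,2),'clk',s['clock'],'w',s['width'],'F',s['force'].round(1),'\n shift',d.round(4),'turn',round(t,4),'rows>=',np.linalg.norm(d)/.0417,abs(t)/.125)
if __name__=='__main__': delta(*map(float,sys.argv[1:]))
E
python3 go.py .47 -.328 .12 85.9
python3 - <<'E'
from h import *
for n in('top','scene'):
    t=np.load(n+'_0.npz'); h=cv2.cvtColor(t['img'],cv2.COLOR_BGR2HSV)
    m=cv2.inRange(h,(22,150,100),(35,255,255)); v,u=np.nonzero(m); P=onplane(t,np.c_[u,v],.02)
    k=(abs(P[:,0]-.4)<.1)&(abs(P[:,1]+.4)<.12); print(P[k].min(0),P[k].max(0))
E
```

```text
pos [ 0.1927 -0.5941  0.226 ] jaw -72.02 clk 0.1 w 0.9981063682925758 F [-0.2  0.3  0.4] 
 shift [ 0.1062  0.3459 -0.1674] turn 0.3853 rows>= 9.559604415640521 3.082396171704638
[ 0.36841981 -0.41326334  0.02      ] [ 0.40990415 -0.37808924  0.02      ]
[ 0.36629776 -0.4381989   0.02      ] [ 0.41106669 -0.36585522  0.02      ]
```

>>> move_arm(steps="0.01 0.035 -0.017 0.04 100; 0.02 0.07 -0.034 0.08 100; 0.03 0.105 -0.051 0.12 100; 0.045 0.14 -0.068 0.16 100; 0.055 0.175 -0.085 0.2 100; 0.065 0.21 -0.102 0.24 100; 0.075 0.245 -0.118 0.28 100; 0.085 0.28 -0.135 0.32 100; 0.096 0.313 -0.151 0.36 100; 0.106 0.346 -0.167 0.385 100")

```text
clock: 0.93
position: [0.4714, -0.3272, 0.1199]
ee_rot: [1.263, 1.174, -1.263]
force: [0.8, -0.2, -0.7]
width: 0.607
```

>>> move_arm(steps="0 0 0 0 100; 0 0 0 0 100")

```text
clock: 1.1
position: [0.472, -0.3259, 0.1197]
ee_rot: [1.258, 1.18, -1.258]
force: [-0.9, -1.4, 0.1]
width: 0.606
```

```bash
python3 go.py .47 -.328 .005 85.9; python3 - <<'E'
from h import *
a=grab('top','1')['img'][130:300,220:420];cv2.imwrite('pics/z3.png',cv2.resize(a,None,fx=3.5,fy=3.5,interpolation=cv2.INTER_CUBIC))
E
```

```text
pos [ 0.472  -0.3259  0.1197] jaw -93.77 clk 1.1 w 0.6060868646221934 F [-0.9 -1.4  0.1] 
 shift [ 0.1147 -0.0017  0.0024] turn 0.0058 rows>= 2.750817611734074 0.04603813635567196
```

View pics/z3.png

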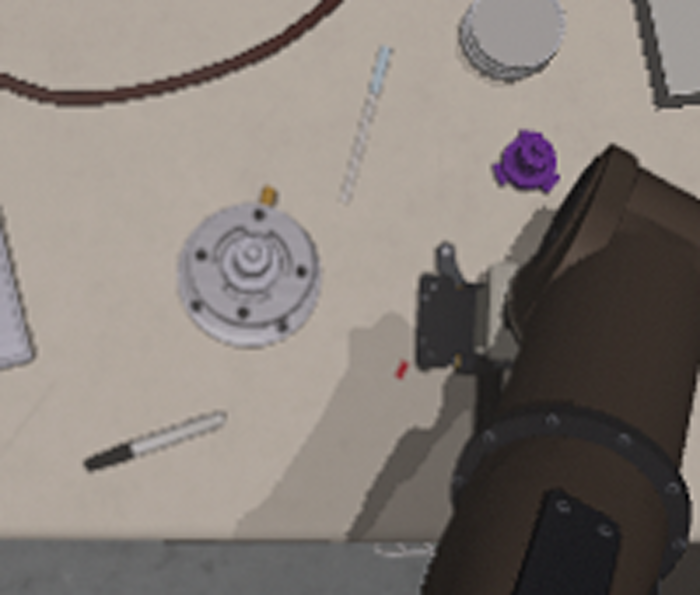

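The picture shows the gripper above the handle at about (440,320), roughly in line with it. I'll descend and grip.

>>> move_arm(steps="0.035 -0.002 0.0025 0.005 100; 0.07 -0.002 0.0025 0.005 100; 0.1 -0.002 0.0025 0.005 100; 0.115 -0.002 0.0025 0.005 100; 0.115 -0.002 0.0025 0.005 100; 0.115 -0.002 0.0025 0.005 100; 0.115 -0.002 0.0025 0.005 150")

```text
clock: 1.73
position: [0.4685, -0.3327, 0.007]
ee_rot: [1.266, 1.169, -1.266]
force: [-0.2, -0.1, -0.3]
width: 0.571
```

>>> move_arm(steps="0 0 0 0 255; 0 0 0 0 255; 0 0 0 0 255; 0 0 0 0 255; 0 0 0 0 255; 0 0 0 0 255", squeeze=50)

```text
clock: 2.23
position: [0.4686, -0.3312, 0.0062]
ee_rot: [1.265, 1.172, -1.265]
force: [-1.3, 1.3, 6.7]
width: 0.235
```

>>> move_arm(steps="-0.02 0 0 0 255; -0.045 0 0 0 255; -0.075 0 0 0 255; -0.11 0 0 0 255; -0.13 0 0 0 255; -0.13 0 0 0 255; -0.13 0 0 0 255; -0.13 0 0 0 255")

```text
clock: 2.9
position: [0.4675, -0.3307, 0.1345]
ee_rot: [1.265, 1.174, -1.266]
force: [-0.7, 0.7, -3.1]
width: 0.23
```

```bash
python3 go.py .4515 -.089 .13 80.8; python3 - <<'E'
from h import *
a=grab('top','2')['img'][130:300,220:420];b=grab('scene','2')['img'][100:250,240:400]
cv2.imwrite('pics/z4.png',np.hstack([cv2.resize(a,(400,340)),cv2.resize(b,(363,340))]))
E
```

```text
pos [ 0.4675 -0.3307  0.1345] jaw -94.36 clk 2.9 w 0.2298920081545688 F [-0.7  0.7 -3.1] 
 shift [ 0.0048 -0.0343 -0.2398] turn 0.0844 rows>= 5.809358147762098 0.6752893354448929
```

View pics/z4.png

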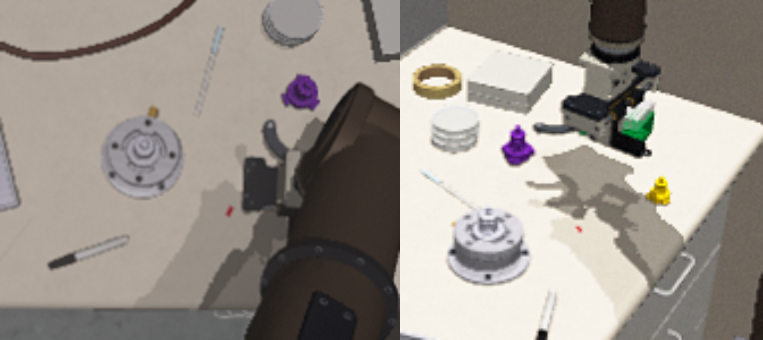

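The spanner is held level by its handle. The fork tip shows at (270,128) in the left half and (545,128) in the right half. I'll carry it above the holder.

>>> move_arm(steps="0 -0.006 -0.03 0.02 255; 0 -0.012 -0.065 0.035 255; 0 -0.019 -0.1 0.05 255; 0 -0.025 -0.135 0.065 255; 0 -0.03 -0.17 0.08 255; 0 -0.035 -0.2 0.084 255; 0 -0.038 -0.225 0.084 255; 0 -0.039 -0.24 0.084 255; 0 -0.039 -0.24 0.084 255; 0 -0.039 -0.24 0.084 255")

```text
clock: 3.83
position: [0.4471, -0.0881, 0.1349]
ee_rot: [1.324, 1.132, -1.326]
force: [-0.2, -1.1, -2.0]
width: 0.233
```

```bash
python3 go.py .4465 -.088 .13 80.8; python3 - <<'E'
from h import *
a=grab('top','3')['img'][150:270,220:380];b=grab('scene','3')['img'][120:240,220:360]
cv2.imwrite('pics/z5.png',np.vstack([cv2.resize(a,None,fx=3,fy=3,interpolation=2)[:300],cv2.resize(b,(480,411),interpolation=2)[:300]]))
E
```

```text
pos [ 0.4471 -0.0881  0.1349] jaw -99.05 clk 3.8333 w 0.23302989970287863 F [-0.2 -1.1 -2. ] 
 shift [ 0.0049 -0.0006 -0.    ] turn 0.0026 rows>= 0.1175143287885431 0.021100912682440458
```

View pics/z5.png

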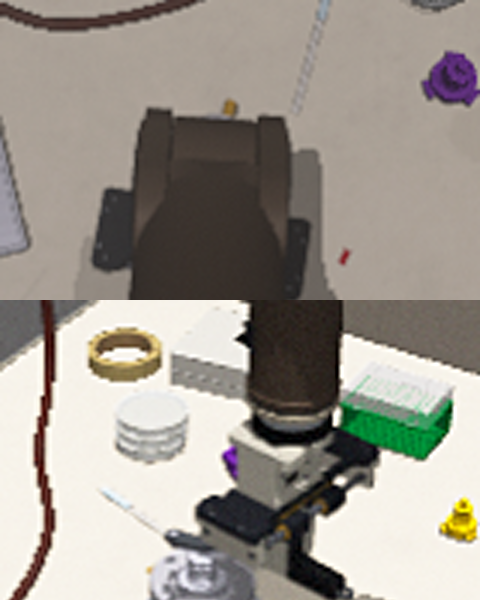

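```bash
python3 -c "
from h import *
print(arm.observe()['joints'].round(3))"; python3 go.py .54 -.218 .16 -9
```

```text
[ 0.119  0.278 -0.046  2.08   0.019  0.786 -1.671]
pos [ 0.4473 -0.0898  0.1351] jaw -99.23 clk 3.9333 w 0.2335549710764529 F [ 0.  -0.8 -2.7] 
 shift [-0.025   0.112   0.1117] turn 1.5668 rows>= 3.8405539590904074 12.534185022540536
```

>>> move_arm(steps="-0.025 0 0 -0.12 255; -0.035 0.01 0.01 -0.24 255; -0.035 0.02 0.02 -0.36 255; -0.035 0.03 0.03 -0.48 255; -0.035 0.04 0.04 -0.6 255; -0.035 0.05 0.05 -0.72 255; -0.035 0.06 0.06 -0.84 255; -0.035 0.07 0.07 -0.96 255; -0.035 0.08 0.08 -1.08 255; -0.035 0.09 0.09 -1.2 255")

```text
clock: 4.77
position: [0.5219, -0.1944, 0.1701]
ee_rot: [0.413, 1.532, -0.414]
force: [0.2, -0.5, -3.0]
width: 0.233
```

```bash
python3 go.py .54 -.2175 .15 -9.2
```

```text
pos [ 0.5219 -0.1944  0.1701] jaw -30.23 clk 4.7667 w 0.23284807268861304 F [ 0.2 -0.5 -3. ] 
 shift [ 0.0201 -0.0108  0.0273] turn -0.3671 rows>= 0.8522504001672595 2.9369980751954827
```

>>> move_arm(steps="0.005 -0.004 0.01 -0.12 255; 0.01 -0.008 0.02 -0.24 255; 0.015 -0.011 0.027 -0.36 255; 0.02 -0.011 0.027 -0.367 255; 0.02 -0.011 0.027 -0.367 255; 0.02 -0.011 0.027 -0.367 255; 0.02 -0.011 0.027 -0.367 255")

```text
clock: 5.35
position: [0.5396, -0.2151, 0.1508]
ee_rot: [0.131, 1.567, -0.131]
force: [0.5, 0.5, -2.1]
width: 0.235
```

```bash
python3 go.py .54 -.2175 .15 -9.2; python3 - <<'E'
from h import *
a=grab('top','4')['img'][160:250,240:360];b=grab('scene','4')['img'][150:240,240:360]
cv2.imwrite('pics/z6.png',np.hstack([cv2.resize(a,None,fx=3.3,fy=3.3,interpolation=2),cv2.resize(b,None,fx=3.3,fy=3.3,interpolation=2)]))
E
```

```text
pos [ 0.5396 -0.2151  0.1508] jaw -9.57 clk 5.35 w 0.2346142563311407 F [ 0.5  0.5 -2.1] 
 shift [ 0.0008 -0.0023  0.0008] turn -0.0064 rows>= 0.06152683788810221 0.05099308510300534
```

View pics/z6.png

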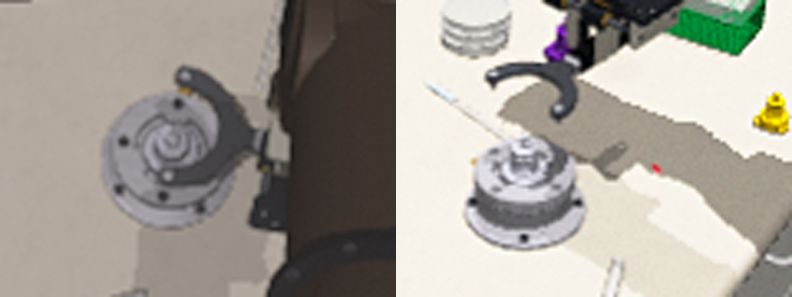

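```bash
cat > riv.py <<'E'
from m import *
def meas(tag,tcpz,pt,ps):
    out={}
    for n,pts,o in(('top',pt,(240,160)),('scene',ps,(240,150))):
        d=np.load(f'{n}_{tag}.npz'); g=d['img'].mean(2)
        H=[refine(g,z(x,y,*o,3.3),2,False) for x,y in pts]; P=onplane(d,H,tcpz+.014)
        c=P.mean(0); v=P[1]-P[0]; print(n,np.round(H,1).tolist(),P[:,:2].round(4).tolist(),'mid',c[:2].round(4),'len',np.linalg.norm(v).round(4),'ang',np.degrees(np.arctan2(v[1],v[0])).round(1))
E
python3 - <<'E'
from riv import *
# order: near(-x) , far(+x)
meas('4',.151,[(168,177),(184,76)],[(559-396,114),(492-396,76)])
E
```

```text
top [[290.5, 212.8], [295.1, 182.5]] [[0.5109, -0.099], [0.6018, -0.1128]] mid [ 0.5563 -0.1059] len 0.0919 ang -8.6
scene [[289.0, 183.0], [268.6, 173.3]] [[0.5115, -0.0999], [0.6014, -0.1093]] mid [ 0.5565 -0.1046] len 0.0904 ang -5.9
```

>>> move_arm(steps="0.02 0 0 0 255; 0.045 0 0.001 0 255; 0.06 0 0.001 0 255; 0.068 0 0.001 0 255; 0.068 0 0.001 0 255; 0.068 0 0.001 0 255; 0.068 0 0.001 0 255")

```text
clock: 6.03
position: [0.5418, -0.2156, 0.084]
ee_rot: [0.129, 1.565, -0.129]
force: [0.5, -1.1, -1.5]
width: 0.24
```

```bash
python3 go.py .54 -.2175 .083 -9.2; python3 - <<'E'
from h import *
a=grab('top','5')['img'][180:230,260:320];b=grab('scene','5')['img'][175:225,250:310]
cv2.imwrite('pics/z7.png',np.hstack([cv2.resize(a,None,fx=6.6,fy=6.6,interpolation=2),cv2.resize(b,None,fx=6.6,fy=6.6,interpolation=2)]))
E
```

```text
pos [ 0.5418 -0.2156  0.084 ] jaw -9.41 clk 6.0333 w 0.23990563036199627 F [ 0.5 -1.1 -1.5] 
 shift [ 0.001  -0.0022 -0.0015] turn -0.0037 rows>= 0.06725042291961804 0.029320397546219335
```

View pics/z7.png

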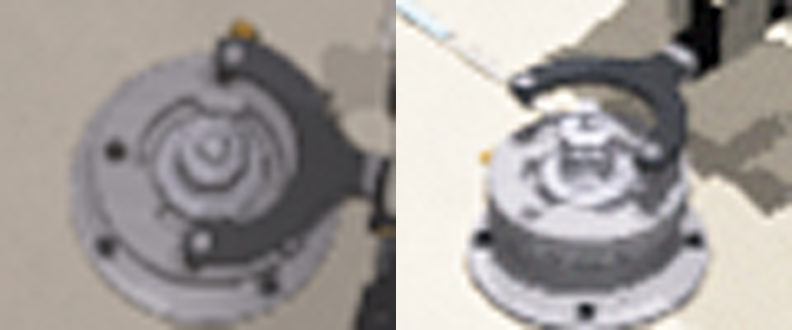

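```bash
python3 - <<'E'
from m import *
tz=.0835
for n,pts,o in(('top',[(203,243),(234,55)],(260,180)),('scene',[(654-396,153),(528-396,83)],(250,175))):
    d=np.load(f'{n}_5.npz'); g=d['img'].mean(2)
    H=[refine(g,z(x,y,*o,6.6),2,False) for x,y in pts]
    for zz in (tz+.014,tz+.018):
        P=onplane(d,H,zz); v=P[1]-P[0]; print(n,np.round(H,1).tolist(),'mid',P.mean(0)[:2].round(4),'len',np.linalg.norm(v).round(4),'ang',np.degrees(np.arctan2(v[1],v[0])).round(1))
    # ring centre by known knob/ring predicted
    d0=np.load(f'{n}_0.npz'); g0=d0['img']
    # nipple top
d=np.load('top_5.npz');g=d['img'].mean(2);print('left hole',onplane(d,[refine(g,z(116,151,260,180,6.6),3)],.06))
# foot holes / nipple
d=np.load('top_0.npz');g=d['img'].mean(2)
for nm,e,zz in(('top',(291.2,204),.106),):
    pass
E
```

```text
top [[289.9, 216.0], [294.9, 187.7]] mid [ 0.559  -0.1074] len 0.0907 ang -9.9
top [[289.9, 216.0], [294.9, 187.7]] mid [ 0.5581 -0.1072] len 0.0904 ang -9.9
scene [[287.9, 197.3], [269.0, 186.4]] mid [ 0.5632 -0.1122] len 0.0923 ang -10.2
scene [[287.9, 197.3], [269.0, 186.4]] mid [ 0.5604 -0.108 ] len 0.092 ang -10.2
left hole [[ 0.56466233 -0.05978238  0.06      ]]
```

>>> move_arm(steps="0 0.0023 -0.002 0.003 255; 0.006 0.0023 -0.002 0.003 255; 0.012 0.0023 -0.002 0.003 255; 0.016 0.0023 -0.002 0.003 255; 0.019 0.0023 -0.002 0.003 255; 0.021 0.0023 -0.002 0.003 255; 0.021 0.0023 -0.002 0.003 255; 0.021 0.0023 -0.002 0.003 255")

```text
clock: 6.8
position: [0.5393, -0.2129, 0.0616]
ee_rot: [0.131, 1.567, -0.131]
force: [-0.0, -0.1, -3.2]
width: 0.234
```

```bash
python3 go.py .54 -.2145 .057 -9.4; python3 - <<'E'
from h import *
a=grab('top','6')['img'][180:230,260:320];b=grab('scene','6')['img'][175:225,250:310]
cv2.imwrite('pics/z8.png',np.hstack([cv2.resize(a,None,fx=6.6,fy=6.6,interpolation=2),cv2.resize(b,None,fx=6.6,fy=6.6,interpolation=2)]))
E
```

```text
pos [ 0.5393 -0.2129  0.0616] jaw -9.58 clk 6.8 w 0.233943867511065 F [-0.  -0.1 -3.2] 
 shift [ 0.0046 -0.0015  0.0009] turn -0.0031 rows>= 0.11715861677908693 0.024844641686459022
```

View pics/z8.png

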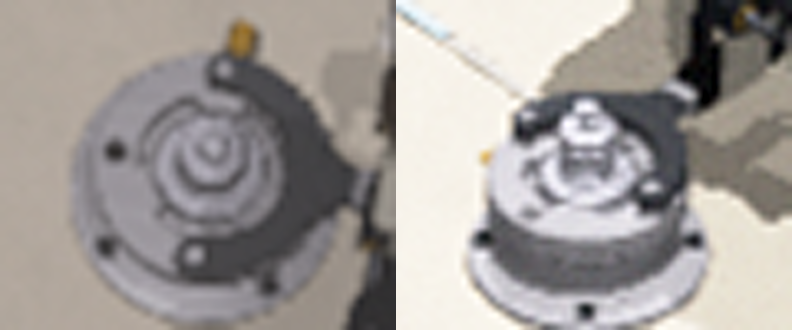

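>>> move_arm(steps="0.002 0 0 0 255; 0.004 0 0 0 255; 0.006 0 0 0 255; 0.007 0 0 0 255; 0.007 0 0 0 255; 0.007 0 0 0 255")

```text
clock: 7.4
position: [0.5393, -0.2129, 0.0546]
ee_rot: [0.131, 1.567, -0.131]
force: [0.1, -0.7, -3.0]
width: 0.237
```

```bash
python3 go.py .54 -.2145 .054 -9.4; python3 - <<'E'
from h import *
a=grab('top','7')['img'][180:230,260:320];b=grab('scene','7')['img'][175:225,250:310]
cv2.imwrite('pics/z9.png',np.hstack([cv2.resize(a,None,fx=6.6,fy=6.6,interpolation=2),cv2.resize(b,None,fx=6.6,fy=6.6,interpolation=2)]))
E
```

```text
pos [ 0.5393 -0.2129  0.0546] jaw -9.57 clk 7.4 w 0.23732438819959534 F [ 0.1 -0.7 -3. ] 
 shift [ 0.0006 -0.0015  0.0009] turn -0.003 rows>= 0.04501840338087602 0.024115609857418584
```

View pics/z9.png

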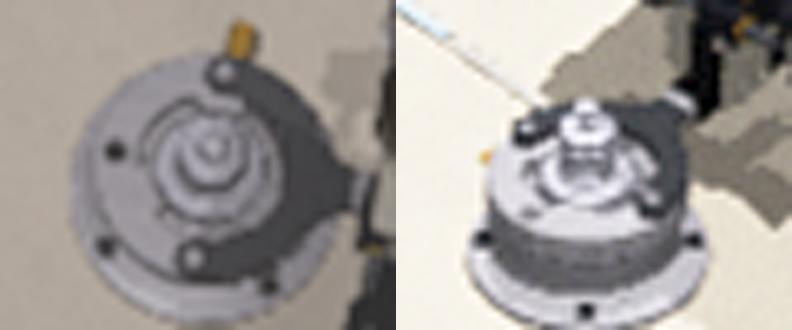

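```bash
python3 - <<'E'
from m import *
d=np.load('top_7.npz'); h=cv2.cvtColor(d['img'],cv2.COLOR_BGR2HSV)[175:200,280:310]
m=cv2.inRange(h,(10,110,60),(30,255,255)); v,u=np.nonzero(m); print(len(u))
P=onplane(d,np.c_[u+280,v+175],.026); c=P.mean(0)-[.5572,-.105,0]; print(c, np.degrees(np.arctan2(c[1],c[0])))
r=.1095
for a in (.1,.2,.3,.4,.5,.6,.7,.8,.9,1,1.05): print(a, round(r*(1-np.cos(a)),4), round(r*np.sin(a),4))
E
```

```text
15
[ 0.07157523 -0.01705036  0.026     ] -13.399043260606634
0.1 0.0005 0.0109
0.2 0.0022 0.0218
0.3 0.0049 0.0324
0.4 0.0086 0.0426
0.5 0.0134 0.0525
0.6 0.0191 0.0618
0.7 0.0257 0.0705
0.8 0.0332 0.0786
0.9 0.0414 0.0858
1 0.0503 0.0921
1.05 0.055 0.095
```

>>> move_arm(steps="0.0 0.0001 0.0055 -0.05 255; 0 0.0005 0.0109 -0.1 255; 0 0.0012 0.0164 -0.15 255; 0 0.0022 0.0218 -0.2 255; 0 0.0034 0.0271 -0.25 255; 0 0.0049 0.0324 -0.3 255; 0 0.0066 0.0375 -0.35 255; 0 0.0086 0.0426 -0.4 255; 0 0.0086 0.0426 -0.4 255")

```text
clock: 8.25
position: [0.5831, -0.212, 0.0547]
ee_rot: [-0.185, 1.563, 0.184]
force: [0.1, -1.4, -3.3]
width: 0.241
```

```bash
python3 go.py .54 -.2145 .054 13.5; python3 - <<'E'
from h import *
a=grab('top','8')['img'][180:230,260:320];b=grab('scene','8')['img'][175:225,250:310]
cv2.imwrite('pics/z10.png',np.hstack([cv2.resize(a,None,fx=6.6,fy=6.6,interpolation=2),cv2.resize(b,None,fx=6.6,fy=6.6,interpolation=2)]))
E
```

```text
pos [ 0.5831 -0.212   0.0547] jaw 13.46 clk 8.25 w 0.240926411524201 F [ 0.1 -1.4 -3.3] 
 shift [ 0.0007  0.0076 -0.0425] turn -0.0008 rows>= 1.0357148200711448 0.006061295264656209
```

View pics/z10.png

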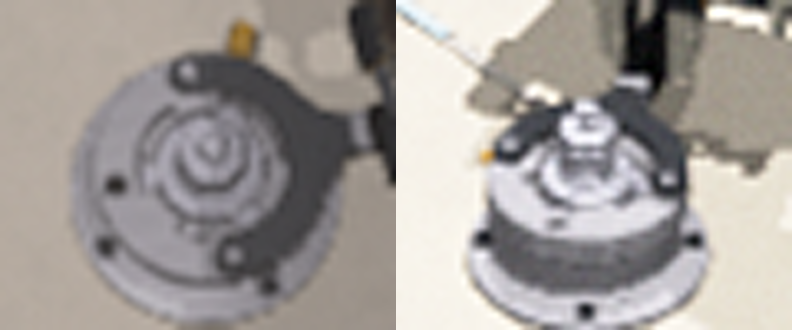

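The ring is following: its free hole moved from (116,151) to (116,185), and both prongs are still seated. I'll keep turning.

>>> move_arm(steps="0.0 0.0001 0.0055 -0.05 255; 0 0.0005 0.0109 -0.1 255; 0 0.0012 0.0164 -0.15 255; 0 0.0022 0.0218 -0.2 255; 0 0.0034 0.0271 -0.25 255; 0 0.0049 0.0324 -0.3 255; 0 0.0066 0.0375 -0.35 255; 0 0.0086 0.0426 -0.4 255; 0 0.0086 0.0426 -0.4 255")

```text
clock: 9.1
position: [0.6227, -0.1934, 0.0548]
ee_rot: [-0.497, 1.513, 0.496]
force: [1.0, -1.6, -2.1]
width: 0.233
```

```bash
python3 go.py .54 -.2145 .054 36.4; python3 -c "
from h import *;print(arm.observe()['ft_torque'])
d=grab('top','9');a=d['img'][180:230,260:320];b=grab('scene','9')['img'][175:225,250:310]
cv2.imwrite('pics/z11.png',np.hstack([cv2.resize(a,None,fx=6.6,fy=6.6,interpolation=2),cv2.resize(b,None,fx=6.6,fy=6.6,interpolation=2)]))"
```

```text
pos [ 0.6227 -0.1934  0.0548] jaw 36.32 clk 9.1 w 0.233317591541014 F [ 1.  -1.6 -2.1] 
 shift [ 0.0007  0.032  -0.0791] turn -0.0014 rows>= 2.0457779238457166 0.011297539835623477
[-0.53563731 -0.29533474 -0.00338458]
```

View pics/z11.png

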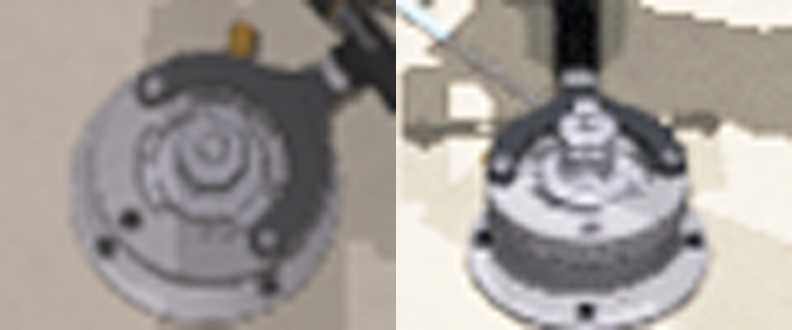

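The free hole is now at (131,218) and both prongs are still in. I'll turn slowly to the stop.

>>> move_arm(steps="0.0 0.0001 0.0044 -0.04 255; 0 0.0004 0.0088 -0.08 255; 0 0.0008 0.0131 -0.12 255; 0 0.0012 0.0164 -0.15 255; 0 0.0018 0.0196 -0.18 255; 0 0.0022 0.0218 -0.2 255; 0 0.0022 0.0218 -0.2 255; 0 0.0022 0.0218 -0.2 255")

```text
clock: 9.87
position: [0.6387, -0.1787, 0.0548]
ee_rot: [-0.65, 1.471, 0.65]
force: [1.2, -3.6, -3.5]
width: 0.229
```

```bash
cat > look.py <<'E'
import sys
from m import *
t=sys.argv[1]; s=arm.observe(); print('F',s['force'].round(1),'T',s['ft_torque'].round(2))
d=grab('top',t);a=d['img'][180:230,260:320];b=grab('scene',t)['img'][175:225,250:310]
cv2.imwrite(f'pics/y{t}.png',np.hstack([cv2.resize(a,None,fx=6.6,fy=6.6,interpolation=2),cv2.resize(b,None,fx=6.6,fy=6.6,interpolation=2)]))
E
python3 go.py .54 -.2145 .054 48; python3 look.py 10
```

```text
pos [ 0.6387 -0.1787  0.0548] jaw 47.68 clk 9.8667 w 0.22901872271236193 F [ 1.2 -3.6 -3.5] 
 shift [ 0.0008  0.0489 -0.0929] turn -0.0056 rows>= 2.517128259252128 0.04446914289085985
F [ 1.2 -3.6 -3.5] T [-0.75 -0.56 -0.07]
```

View pics/y10.png

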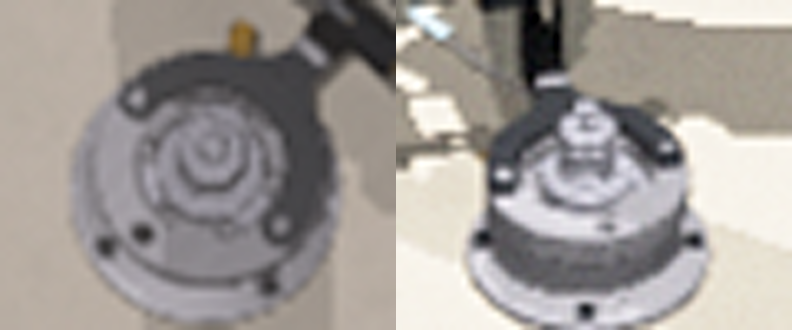

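>>> move_arm(steps="0.0 0.0001 0.0033 -0.03 255; 0 0.0002 0.0066 -0.06 255; 0 0.0004 0.0088 -0.08 255; 0 0.0004 0.0088 -0.08 255; 0 0.0004 0.0088 -0.08 255")

```text
clock: 10.38
position: [0.6411, -0.1758, 0.0539]
ee_rot: [-0.711, 1.459, 0.709]
force: [-5.0, -11.2, 0.3]
width: 0.238
```

```bash
python3 go.py .54 -.2145 .054 48; python3 look.py 11
```

```text
pos [ 0.6411 -0.1758  0.0539] jaw 52.09 clk 10.3833 w 0.23792826301697137 F [ -5.  -11.2   0.3] 
 shift [ 0.0006  0.056  -0.0927] turn 0.0714 rows>= 2.596184211861235 0.5710244998335955
F [ -5.  -11.2   0.3] T [-2.22  1.16 -1.04]
```

View pics/y11.png

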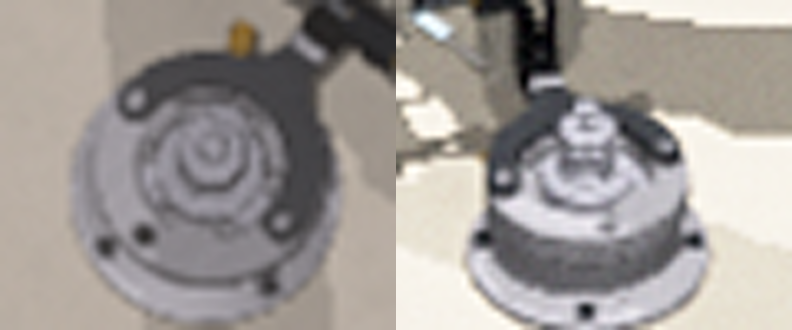

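Force along the turn rose to about 12 N, with a −1 N·m moment, so the ring appears to be at its stop. I'll check the hole angle.

```bash
python3 - <<'E'
from m import *
c=np.array([.5572,-.105,.06])
for t,p in(('7',(116,151)),('8',(116,185)),('9',(131,218)),('10',(143,232)),('11',(145,236))):
    d=np.load(f'top_{t}.npz');g=d['img'].mean(2);h=refine(g,z(*p,260,180,6.6),2);P=onplane(d,[h],.06)[0]-c
    print(t,h,np.degrees(np.arctan2(P[1],P[0])),np.linalg.norm(P))
E
```

```text
7 [276.99820144 202.4706235 ] 80.63528288196547 0.04583032344642144
8 [277.02028132 207.64082434] 101.67000515556092 0.04598690114533641
9 [279.29113924 212.89140573] 124.74184481076531 0.04594492782082405
10 [281.1537037  214.90679012] 135.68696752738316 0.04558495077143833
11 [281.55617629 215.12538796] 137.45415718783576 0.0452133803048923
```

>>> move_arm(steps="0 0 -0.003 0.03 255; 0 0.0002 -0.006 0.055 255; 0 0.0002 -0.006 0.055 255; 0 0.0002 -0.006 0.055 255")

```text
clock: 10.82
position: [0.64, -0.1767, 0.0547]
ee_rot: [-0.671, 1.465, 0.671]
force: [0.3, -5.3, -3.3]
width: 0.236
```

```bash
python3 go.py .54 -.2145 .054 48; python3 look.py 12
```

```text
pos [ 0.64   -0.1767  0.0547] jaw 49.24 clk 10.8167 w 0.2363966764504149 F [ 0.3 -5.3 -3.3] 
 shift [ 0.0007  0.0511 -0.0939] turn 0.0216 rows>= 2.563964072990278 0.17258152444102848
F [ 0.3 -5.3 -3.3] T [-1.18 -0.18  0.24]
```

>>> move_arm(steps="0 -0.0015 -0.0015 0.01 255; 0 -0.0015 -0.0015 0.01 255; -0.005 -0.0015 -0.0015 0.01 255; -0.012 -0.0015 -0.0015 0.01 255; -0.025 -0.0015 -0.0015 0.01 255; -0.05 -0.0015 -0.0015 0.01 255; -0.08 -0.0015 -0.0015 0.01 255; -0.1 -0.0015 -0.0015 0.01 255; -0.1 -0.0015 -0.0015 0.01 255; -0.1 -0.0015 -0.0015 0.01 255")

```text
clock: 11.75
position: [0.6419, -0.1779, 0.1574]
ee_rot: [-0.664, 1.463, 0.661]
force: [0.1, -1.0, -3.1]
width: 0.234
```

```bash
python3 go.py .54 -.2145 .054 48; python3 look.py 13
```

```text
pos [ 0.6419 -0.1779  0.1574] jaw 48.61 clk 11.75 w 0.2336097270728666 F [ 0.1 -1.  -3.1] 
 shift [ 0.103   0.0526 -0.0951] turn 0.0107 rows>= 3.5909849811564265 0.08529093615428109
F [ 0.1 -1.  -3.1] T [ 0.02 -0.14 -0.  ]
```

View pics/y13.png

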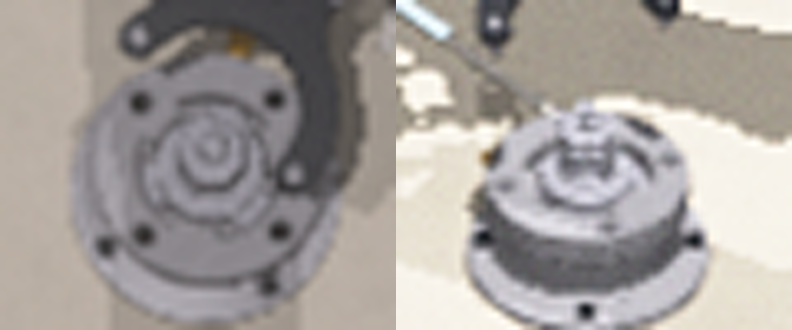

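The spanner is clear, and all four holes show at (141,102), (275,100), (146,235) and (280,231).

```bash
python3 - <<'E'
from m import *
for t,pts in(('13',[(275,100),(141,102),(146,235),(280,231)]),):
    d=np.load(f'top_{t}.npz');g=d['img'].mean(2);h=[refine(g,z(*p,260,180,6.6),2) for p in pts];P=onplane(d,h,.06);c=P.mean(0)
    a=np.degrees(np.arctan2(*(P-c)[:,1::-1].T)); print(c,a,np.linalg.norm(P-c,axis=1), [(x-45) %90 for x in a])
t=np.load('top_0.npz'); g=t['img'].mean(2)
# depth map of bench around spanner's old place: any obstacles
q,P=depthpts(t); k=(P[:,2]>.006)&(P[:,0]>.3)&(P[:,0]<.7)&(P[:,1]<-.15)&(P[:,1]>-.55)
for x0 in np.arange(.3,.7,.02): print('%.2f'%x0,''.join('#' if ((P[k][:,0]>=x0)&(P[k][:,0]<x0+.02)&(P[k][:,1]<=y)&(P[k][:,1]>y-.02)).any() else '.' for y in np.arange(-.15,-.55,-.02)))
E
python3 go.py .47 -.328 .16 85.9
```

```text
[ 0.55740822 -0.10523316  0.06      ] [ -42.97687382   46.5447644   136.87949075 -133.23884825] [0.04552188 0.04588063 0.04569478 0.04599407] [np.float64(2.0231261843032797), np.float64(1.5447644027129073), np.float64(1.8794907547923287), np.float64(1.7611517456496983)]
0.30 ....................
0.32 ......#.#...........
0.34 .....###....#.....#.
0.36 .#.....#.####..#....
0.38 ....#.#.##.###...#..
0.40 ....#..###.####.#...
0.42 ..#.....##.#..#.#.#.
0.44 .#.##..###....#.....
0.46 ........##..........
0.48 .#...#..##.......###
0.50 #......###.......###
0.52 ##.....######....###
0.54 ##....########...###
0.56 ###...##..##.....###
0.58 #..#.###.........###
0.60 #................###
0.62 .###..#...##...#....
0.64 ##.......####...#...
0.66 ..###....####.......
0.68 ..#..#..#.##..#.....
pos [ 0.6401 -0.1783  0.1545] jaw 48.6 clk 11.85 w 0.2343676546282548 F [-0.5 -0.3 -3. ] 
 shift [-0.0055  0.0285 -0.2248] turn -0.651 rows>= 5.43552029636244 5.208015700602004
```

```bash
python3 go.py .54 -.305 .05
```

```text
pos [ 0.6401 -0.1783  0.1545] jaw 48.6 clk 11.85 w 0.2343676546282548 F [-0.5 -0.3 -3. ] 
 shift [ 0.1045 -0.0088 -0.1612] turn 0 rows>= 4.6122451271686815 0.0
```

>>> move_arm(steps="0 -0.002 -0.03 0 255; 0 -0.004 -0.06 0 255; 0 -0.006 -0.095 0 255; 0.02 -0.008 -0.13 0 255; 0.05 -0.009 -0.155 0 255; 0.08 -0.009 -0.161 0 255; 0.105 -0.009 -0.161 0 255; 0.12 -0.009 -0.161 0 255; 0.12 -0.009 -0.161 0 255")

```text
clock: 12.6
position: [0.5372, -0.3042, 0.03]
ee_rot: [-0.657, 1.472, 0.668]
force: [0.3, 0.7, -2.5]
width: 0.235
```

```bash
python3 go.py .54 -.305 .0065; python3 - <<'E'
from h import *
a=grab('top','14')['img'][160:290,230:420];b=grab('scene','14')['img'][130:250,240:400]
cv2.imwrite('pics/z14.png',np.hstack([cv2.resize(a,(438,300)),cv2.resize(b,(400,300))])[:,:800])
E
```

```text
pos [ 0.5372 -0.3042  0.03  ] jaw 48.57 clk 12.6 w 0.23549324935135493 F [ 0.3  0.7 -2.5] 
 shift [ 0.0234 -0.0028  0.0013] turn 0 rows>= 0.5672114194872399 0.0
```

View pics/z14.png

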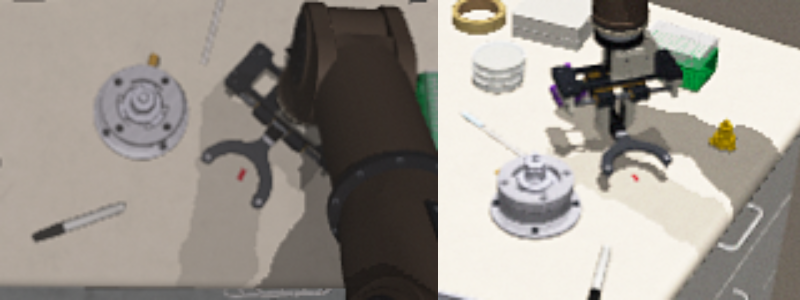

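The fork at (240,165) is clear of the holder, with the red bit inside its opening. I'll lower the spanner.

>>> move_arm(steps="0.008 0 0 0 255; 0.015 0 0 0 255; 0.019 0 0 0 255; 0.021 0 0 0 255; 0.0225 0 0 0 255; 0.0225 0 0 0 255; 0.0225 0 0 0 255")

```text
clock: 13.28
position: [0.5408, -0.3053, 0.0124]
ee_rot: [-0.663, 1.467, 0.662]
force: [-0.8, 0.5, -1.8]
width: 0.234
```

```bash
python3 go.py .54 -.305 .0065
```

```text
pos [ 0.5408 -0.3053  0.0124] jaw 48.58 clk 13.2833 w 0.23403530940862144 F [-0.8  0.5 -1.8] 
 shift [ 0.0059  0.0008 -0.0003] turn 0 rows>= 0.1438274632442628 0.0
```

>>> move_arm(steps="0.002 0 0 0 255; 0.004 0 0 0 255; 0.005 0 0 0 255; 0.006 0 0 0 255; 0.006 0 0 0 255")

```text
clock: 13.7
position: [0.5406, -0.3053, 0.0063]
ee_rot: [-0.662, 1.468, 0.662]
force: [0.6, -0.2, -2.1]
width: 0.235
```

>>> move_arm(steps="0.001 0 0 0 255; 0.002 0 0 0 255; 0.002 0 0 0 255")

```text
clock: 13.95
position: [0.5407, -0.3053, 0.0061]
ee_rot: [-0.663, 1.468, 0.662]
force: [-8.2, 2.5, 20.2]
width: 0.236
```

>>> move_arm(steps="-0.001 0 0 0 255; -0.0015 0 0 0 255; -0.0015 0 0 0 100; -0.0015 0 0 0 100; -0.0015 0 0 0 100; -0.0015 0 0 0 100; -0.0015 0 0 0 100")

```text
clock: 14.53
position: [0.5407, -0.3053, 0.0056]
ee_rot: [-0.662, 1.467, 0.662]
force: [0.0, -0.0, -1.1]
width: 0.549
```

>>> move_arm(steps="-0.02 0 0 0 100; -0.055 0 0 0 100; -0.09 0 0 0 100; -0.13 0 0 0 100; -0.16 0 0 0 100; -0.18 0 0 0 100; -0.18 0 0 0 100")

```text
clock: 15.12
position: [0.5432, -0.3059, 0.191]
ee_rot: [-0.667, 1.462, 0.657]
force: [0.5, -0.7, 0.1]
width: 0.609
```

```bash
python3 go.py .5575 -.1055 .19 ; python3 - <<'E'
from h import *
a=grab('top','15')['img'][160:290,230:420];b=grab('scene','15')['img'][130:250,240:400]
cv2.imwrite('pics/z15.png',np.hstack([cv2.resize(a,(438,300)),cv2.resize(b,(400,300))])[:,:800])
E
```

```text
pos [ 0.5432 -0.3059  0.191 ] jaw 48.58 clk 15.1167 w 0.6089134640504235 F [ 0.5 -0.7  0.1] 
 shift [0.0004 0.1219 0.1597] turn 0 rows>= 4.817236996805037 0.0
```

View pics/z15.png

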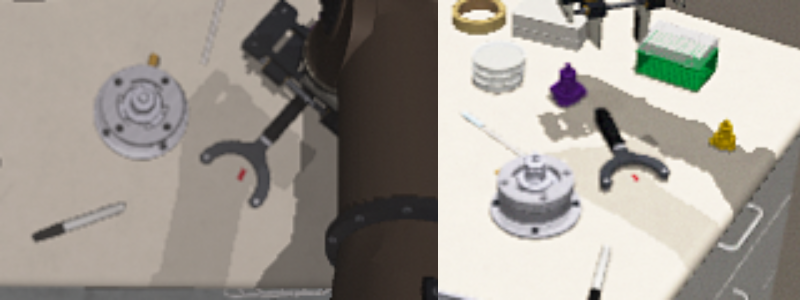

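The spanner lies flat and released, with its fork at (240,165). Next I'll move to the cover knob.

>>> move_arm(steps="0 0.02 0.027 0 100; 0 0.045 0.057 0 100; 0 0.07 0.09 0 100; 0 0.092 0.12 0 100; 0 0.11 0.145 0 100; 0 0.122 0.16 0 100; 0 0.122 0.16 0 100; 0 0.122 0.16 0 100")

```text
clock: 15.88
position: [0.5543, -0.1033, 0.1844]
ee_rot: [-0.664, 1.468, 0.666]
force: [1.2, 0.1, -0.2]
width: 0.606
```

```bash
python3 go.py .558 -.1055 .064 ; python3 - <<'E'
from h import *
a=grab('top','16')['img'][160:290,230:420];b=grab('scene','16')['img'][130:250,240:400]
cv2.imwrite('pics/z16.png',np.hstack([cv2.resize(a,(438,300)),cv2.resize(b,(400,300))])[:,:800])
E
```

```text
pos [ 0.5543 -0.1033  0.1844] jaw 48.75 clk 15.8833 w 0.6060027538720151 F [ 1.2  0.1 -0.2] 
 shift [ 0.1204 -0.0044  0.0009] turn 0 rows>= 2.8896008076146398 0.0
```

View pics/z16.png

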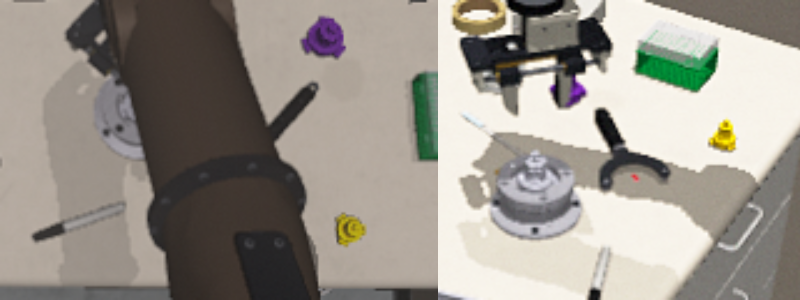

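>>> move_arm(steps="0.02 -0.004 0.001 0 100; 0.045 -0.004 0.001 0 100; 0.06 -0.004 0.001 0 100; 0.06 -0.004 0.001 0 100; 0.06 -0.004 0.001 0 100")

```text
clock: 16.4
position: [0.5579, -0.1078, 0.1249]
ee_rot: [-0.66, 1.47, 0.662]
force: [0.8, 0.5, 0.4]
width: 0.606
```

```bash
python3 go.py .558 -.1055 .064 ; python3 - <<'E'
from h import *
b=grab('scene','17')['img'][150:230,235:335]
cv2.imwrite('pics/z17.png',cv2.resize(b,None,fx=6,fy=6,interpolation=2))
E
```

```text
pos [ 0.5579 -0.1078  0.1249] jaw 48.48 clk 16.4 w 0.6059292844170112 F [0.8 0.5 0.4] 
 shift [0.0609 0.0013 0.0019] turn 0 rows>= 1.4610755907139965 0.0
```

View pics/z17.png

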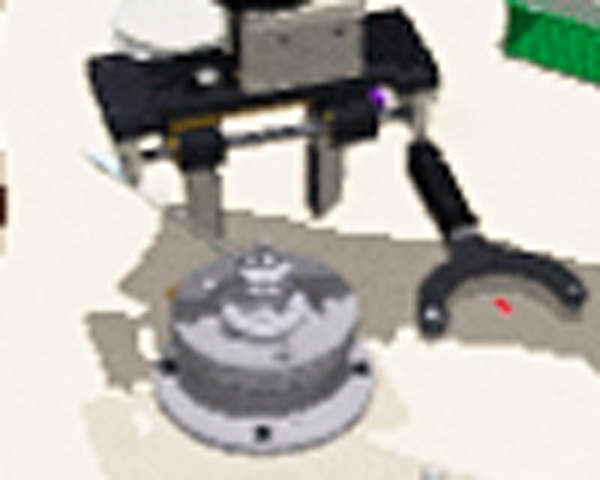

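The fingers, with their midpoint at x≈262, are centred over the nipple at (262,250). I'll descend and grip.

>>> move_arm(steps="0.02 0.001 0.001 0 100; 0.04 0.001 0.001 0 100; 0.055 0.001 0.001 0 100; 0.06 0.001 0.001 0 100; 0.06 0.001 0.001 0 100; 0.06 0.001 0.001 0 100")

```text
clock: 16.95
position: [0.5594, -0.1052, 0.0668]
ee_rot: [-0.663, 1.466, 0.661]
force: [0.1, 0.5, 0.1]
width: 0.608
```

>>> move_arm(steps="0 0 0 0 255; 0 0 0 0 255; 0 0 0 0 255; 0 0 0 0 255; 0 0 0 0 255; 0 0 0 0 255", squeeze=40)

```text
clock: 17.45
position: [0.5582, -0.1059, 0.0662]
ee_rot: [-0.663, 1.469, 0.661]
force: [-2.6, -2.0, 5.4]
width: 0.316
```

>>> move_arm(steps="-0.003 0 0 0 255; -0.006 0 0 0 255; -0.01 0 0 0 255; -0.013 0 0 0 255; -0.013 0 0 0 255")

```text
clock: 17.87
position: [0.558, -0.1056, 0.0791]
ee_rot: [-0.662, 1.469, 0.662]
force: [-4.5, -2.9, -0.9]
width: 0.318
```

>>> move_arm(steps="0 0 -0.001 0 255; -0.004 0 -0.0015 0 255; -0.01 0 -0.0015 0 255; -0.018 0 -0.0015 0 255; -0.03 0 -0.0015 0 255; -0.045 0 -0.0015 0 255; -0.065 0 -0.0015 0 255; -0.08 0 -0.0015 0 255; -0.08 0 -0.0015 0 255")

```text
clock: 18.62
position: [0.56, -0.1057, 0.163]
ee_rot: [-0.665, 1.462, 0.659]
force: [0.3, -0.2, -3.4]
width: 0.316
```

```bash
python3 go.py .558 -.1055 .15 ; python3 - <<'E'
from h import *
b=grab('scene','18')['img'][150:250,205:335];a=grab('top','18')
cv2.imwrite('pics/z18.png',cv2.resize(b,None,fx=5,fy=5,interpolation=2))
# tray rim from top_0 
for n in('top','scene'):
    t=np.load(n+'_0.npz'); i=t['img']; g=cv2.cvtColor(i,cv2.COLOR_BGR2HSV)
    box=(slice(180,255),slice(155,240)) if n=='top' else (slice(235,305),slice(190,275))
    cv2.imwrite(f'pics/tray_{n}.png',cv2.resize(i[box],None,fx=7,fy=7,interpolation=2))
E
```

```text
pos [ 0.56   -0.1057  0.163 ] jaw 48.6 clk 18.6167 w 0.3159413533740528 F [ 0.3 -0.2 -3.4] 
 shift [ 0.013   0.0017 -0.0012] turn 0 rows>= 0.31577917563822366 0.0
```

View pics/z18.png

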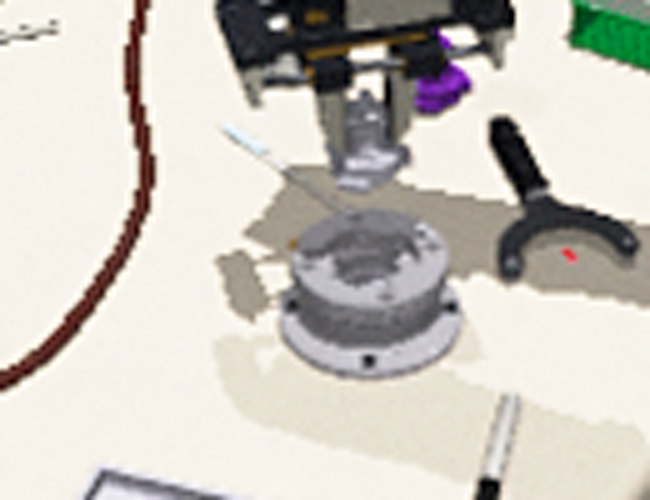

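View pics/tray_top.png

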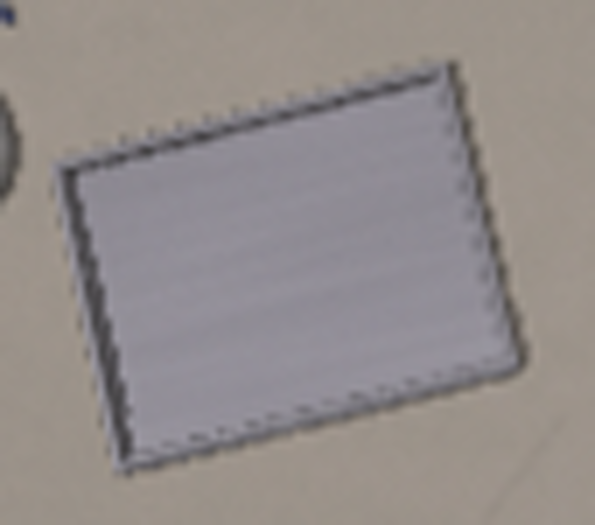

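View pics/tray_scene.png

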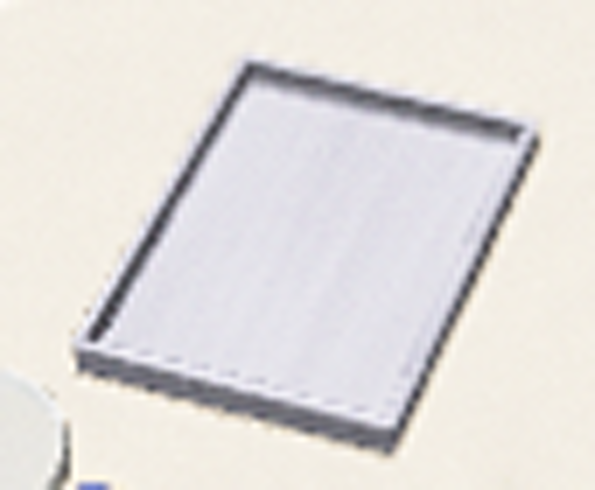

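The cover is hanging upright in the fingers at about (365,150) and is clear of the ring. The tray corners in the zoomed top view are (60,165), (452,65), (522,365) and (122,468).

```bash
python3 - <<'E'
from m import *
t=np.load('top_0.npz'); s=np.load('scene_0.npz')
C=onplane(t,[z(x,y,155,180,7) for x,y in[(60,165),(452,65),(522,365),(122,468)]],.018); print(C[:,:2],C.mean(0))
C=onplane(s,[z(x,y,190,235,7) for x,y in[(80,350),(248,62),(538,135),(395,432)]],.018); print(C[:,:2],C.mean(0))
print('bottle',onplane(t,[(123,237),(115,232)],.09))
E
python3 go.py .53 .16 .16 ; python3 -c "
from h import *
print(arm.observe()['joints'].round(3))"
```

```text
[[0.5692324  0.31557269]
 [0.61880378 0.13186449]
 [0.47606171 0.09436981]
 [0.42655803 0.27783802]] [0.52266398 0.20491125 0.018     ]
[[0.56703976 0.31638205]
 [0.61633734 0.1360446 ]
 [0.47184219 0.10002303]
 [0.42478601 0.27673145]] [0.52000133 0.20729528 0.018     ]
bottle [[0.44599752 0.41366332 0.09      ]
 [0.46127058 0.44019295 0.09      ]]
pos [ 0.5581 -0.1061  0.1596] jaw 48.58 clk 18.7167 w 0.3168378921074543 F [-0.1  0.1 -3.5] 
 shift [-0.0006  0.1972  0.181 ] turn 0 rows>= 6.417922214051074 0.0
[ 0.538  0.485 -0.622  1.761  0.33   0.999  0.638]
```

>>> move_arm(steps="0 0.015 0.013 0 255; 0 0.038 0.034 0 255; 0 0.062 0.055 0 255; 0 0.087 0.077 0 255; 0 0.112 0.1 0 255; 0 0.138 0.123 0 255; 0 0.163 0.145 0 255; 0 0.188 0.167 0 255; 0 0.21 0.187 0 255; 0 0.227 0.201 0 255")

```text
clock: 19.55
position: [0.519, 0.1978, 0.1578]
ee_rot: [-0.663, 1.468, 0.665]
force: [0.2, 0.3, -2.6]
width: 0.318
```

>>> move_arm(steps="0 0 0 0 255; 0.02 0 0 0 255; 0.04 0 0 0 255; 0.06 0 0 0 255; 0.08 0 0 0 255; 0.095 0 0 0 255; 0.1 0 0 0 255; 0.1 0 0 0 255; 0.1 0 0 0 255")

```text
clock: 20.3
position: [0.5202, 0.1947, 0.0587]
ee_rot: [-0.662, 1.468, 0.663]
force: [0.5, 0.7, -3.2]
width: 0.317
```

```bash
python3 go.py .521 .195 .0305 ; python3 - <<'E'
from h import *
b=grab('scene','19')['img'][210:320,170:300];a=grab('top','19')['img'][170:260,140:270]
cv2.imwrite('pics/z19.png',np.hstack([cv2.resize(b,None,fx=3,fy=3,interpolation=2)[:270],cv2.resize(a,None,fx=3,fy=3,interpolation=2)]))
E
```

```text
pos [0.5202 0.1947 0.0587] jaw 48.59 clk 20.3 w 0.31678084007978646 F [ 0.5  0.7 -3.2] 
 shift [ 0.0282 -0.0004  0.0007] turn 0 rows>= 0.6763398750724762 0.0
```

View pics/z19.png

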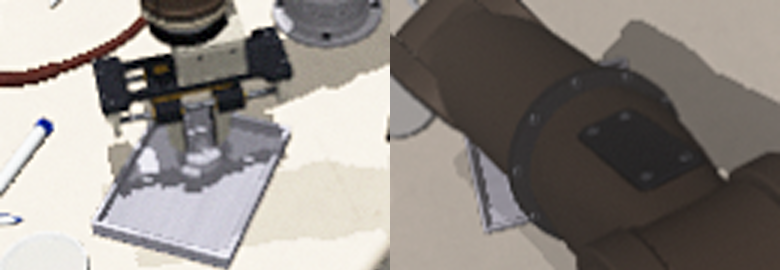

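The cover, at (203,155), is over the tray floor. I'll lower it slowly.

>>> move_arm(steps="0.008 0 0 0 255; 0.016 0 0 0 255; 0.021 0 0 0 255; 0.024 0 0 0 255; 0.026 0 0 0 255; 0.027 0 0 0 255; 0.027 0 0 0 255")

```text
clock: 20.98
position: [0.5203, 0.1948, 0.0316]
ee_rot: [-0.662, 1.468, 0.662]
force: [0.8, 0.3, -3.4]
width: 0.317
```

>>> move_arm(steps="0.0005 0 0 0 255; 0.001 0 0 0 255; 0.001 0 0 0 255")

```text
clock: 21.23
position: [0.5205, 0.1949, 0.0312]
ee_rot: [-0.662, 1.467, 0.662]
force: [-1.6, -0.5, 1.8]
width: 0.315
```

Contact: the vertical force has gone from −3.4 to +1.8 N. I'll release.

>>> move_arm(steps="0 0 0 0 255; 0 0 0 0 130; 0 0 0 0 100; 0 0 0 0 100; 0 0 0 0 100; 0 0 0 0 100; 0 0 0 0 100")

```text
clock: 21.82
position: [0.5204, 0.1947, 0.0307]
ee_rot: [-0.662, 1.467, 0.662]
force: [-0.0, 0.6, -0.9]
width: 0.605
```

>>> move_arm(steps="-0.015 0 0 0 100; -0.04 0 0 0 100; -0.07 0 0 0 100; -0.105 0 0 0 100; -0.14 0 0 0 100; -0.17 0 0 0 100; -0.17 -0.03 -0.03 0 100; -0.17 -0.055 -0.055 0 100; -0.17 -0.08 -0.08 0 100; -0.17 -0.1 -0.1 0 100")

```text
clock: 22.65
position: [0.5291, 0.0505, 0.2009]
ee_rot: [-0.662, 1.468, 0.66]
force: [0.2, -0.9, -0.3]
width: 0.611
```

>>> move_arm(steps="0 -0.025 -0.025 0 100; 0 -0.05 -0.05 0 100; 0 -0.075 -0.075 0 100; 0 -0.1 -0.1 0 100; 0 -0.125 -0.125 0 100; 0 -0.15 -0.15 0 100; 0 -0.15 -0.15 0 100; 0 -0.15 -0.15 0 100")

```text
clock: 23.32
position: [0.542, -0.1608, 0.2003]
ee_rot: [-0.659, 1.469, 0.659]
force: [0.6, 1.1, 0.3]
width: 0.609
```

```bash
python3 - <<'E'
from h import *
s=arm.observe();print(s['position'],s['clock'],s['width'])
b=grab('scene','20')['img'];a=grab('top','20')['img']
cv2.imwrite('pics/z20.png',np.vstack([cv2.resize(a[150:280,100:420],None,fx=2.3,fy=2.3,interpolation=2),cv2.resize(b[150:350,150:400],None,fx=1.45,fy=1.45,interpolation=2).copy() if 0 else cv2.resize(b[150:270,160:480],None,fx=2.3,fy=2.3,interpolation=2)]))
E
```

```text
[ 0.54199883 -0.16081501  0.20027359] 23.3167 0.6091999824811284
```

View pics/z20.png

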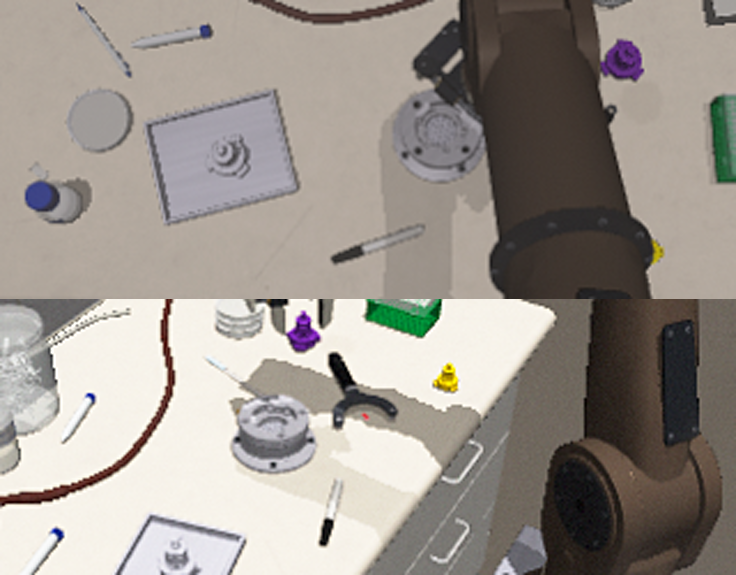

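The top view shows the cover upright in the middle of the tray at (230,155), the spanner flat on the bench, and the bystanders in place. One last check of the ring angle before handing in.

```bash
python3 - <<'E'
from m import *
for t in('13','20'):
    d=np.load(f'top_{t}.npz');g=d['img'].mean(2)
    for p in((141,102),(146,235)):
        P=onplane(d,[refine(g,z(*p,260,180,6.6),2)],.06)[0]-[.5574,-.1052,.06]; print(t,np.degrees(np.arctan2(P[1],P[0])))
arm.sign_off()
E
```

```text
13 46.5088136340763
13 136.90281051985102
20 46.505041998373954
20 136.92023371174872
the job is handed in; nothing more can be done
```

The job is done and handed in at about 23 s of the 66 s allowed. All my checks passed, but `sign_off()` gives no verdict, so the result itself is unconfirmed.

- **Ring:** Both spanner prongs went about 11 mm into two opposite holes without touching the rim. I turned the ring anticlockwise until the force rose to about 12 N, which I took as the open stop. The holes show a turn of about 0.98 rad. Measured against the hose barb, that puts the ring at about 1.05 rad, the open stop. The barb reading is only good to about 1.5°. The hole angle did not change after I lifted the spanner and then the cover.
- **Spanner:** It lies flat and released on the bench, to the right of the holder. Its fork is about 30 mm clear of the holder's foot, and it is nowhere near the tray.
- **Cover:** I lifted it by its knob and lowered it until it touched the tray floor, then released it. The last pictures show it upright, about 11 mm from the tray's centre.
- **Bystanders:** Nothing I could see had moved. In the last pictures the arm hid part of the right side, so I checked those items mainly in the scene view. I did not measure any of their positions.

The two cameras disagreed by 2–5 mm on absolute positions. For the prong fit I compared prongs and holes within the same picture, which agreed to about 1 mm.

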